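# Snap the gear's retaining ring onto the printer's paper-drive shaft

## Robot

A 6-joint arm with a two-finger parallel gripper is mounted at the origin on the work surface. World frame = base frame: x ahead of the robot, y to its left, z up, the work surface at z = 0. Lengths are in m, angles in rad, forces in N, time in s.
With the tool pointing down it reaches from about 0.35 to 0.775 m from the base axis. Payload 5.5 kg.
Tool frame: the origin (TCP) lies midway between the tips of the shut fingers; the grasp point (between the pads) lies bot.hold_point_z behind it (bot.hold_point_z is the distance from the TCP to the grasp point, in m); z points along the fingers, y is the line along which they close (so a half turn about z gives the same grasp; the last joint's range is limited). The gripper opens to 85 mm and grips with 20 to 120 N. Pads are 22 mm wide; open, the fingers measure 114 mm over their backs; the gripper's body (76 mm by 85 mm) begins 54 mm behind the grasp point. The pads swing forward as they close: fully open they stand 13 mm farther back than shut.
Start: joints at [-1.457, 0.313, 0.046, 1.304, 0, 1.431], TCP at [0.144, -0.557, 0.231] pointing down, gripper open.
Joint ranges: [-2.76, 2.76], [-0.86, 1.69], [-1.03, 1.26], [-2.2, 2.34], [-1.47, 1.5], [-3.14, 3.14]. Speed limits (rad/s): [2.57, 2.57, 3.14, 3.14, 3.14, 3.14].

## Interface

Orientations are given as a unit quaternion [w, x, y, z].
In Python, from workcell import bot gives the robot as it stands. The module is installed in compiled form; this text tells all that it offers.
- The arm moves only by the shell command python3 -m inch 'ROWS' [OPENING] [FORCE]. ROWS is JSON, a list of rows, each a list of 4 numbers: the shift along the tool's x, y, z in units of 25 mm (1.0 is 25 mm), then the turn about the tool's z in units of 10 degrees (1.0 is 10 degrees). A call has exactly 5 rows; each row shifts and turns the commanded pose from where the row before left it, along the tool's axes as they then stand; what a row does not reach is not made up. A row lasts 1/8 s, in which the tool goes at most 62.5 mm and 10.7 degrees, less where a joint would pass 70% of its speed; a pose out of reach is approached as far as the arm can. A call is refused whole if a number of a shift passes 1 or a number of a turn 1, either way. A call with a gripper value outside its range is refused whole. OPENING is the opening, from 0 (shut) to 1 (fully open), set as the call begins (- or left out, the last holds). The fingers move at their own pace and stop on an object; FORCE is the grip in N (left out, the last holds). Time passes only in rows, so rows that do not move let the fingers close, or fill a call up. It gives the time, the measured TCP pose, the force and the opening at its end, in the units of the state.
- bot.get_obs(): the state, without advancing time (a new reading comes with each control period).
- bot.grab_frame(name): name is "side" or "top"; returns a dict with "pixels" (420x560x3 uint8, blue, green, red), "range_z" (420x560 float32, m along the optical axis (not along the pixel's ray), 0 where there is no reading), "mtx" (3x3 intrinsics, pixels), "k1" (the pictures are not rectified: a ray, as slopes to the right and down, at radius r is drawn at 1 + k1 r^2 times it, then the intrinsics apply), "pose" (4x4, takes a point from camera to world coordinates). Camera axes: x right, y up, looking along -z (the intrinsics and any distortion apply to the point x, -y, -z); pixel columns grow to the right and rows downward; lengths in m; the calibration is good to about 2 mm. A picture is of the moment at which its call begins.
- bot.close_job(): hands the job in, once; it reports no verdict.
Trained networks look in the newest picture that a camera, given by its name, has taken for a name from the list of things; names that differ only in an ending like _2 or _b are one class to them, and where a whole thing is asked for, a point or a joint stands for the part that bears it (a point fixed in the world has none). Each returns a list of dicts, best first, with "p" (0 to 1); they miss things now and then, are a little off and sometimes report something else, mostly with a low value. They report only what shows in the picture. A call takes as long as a camera call.
- bot.silhouettes(camera, label): "mask" (420x560 bool, what is visible of it) and "point" ([row, column] in pixels, amid what is visible of it).
The state is a dict: "clock": time; "joint_pos": joint angles; "qd": joint speeds; "tau": joint torques, N m; "ee_pos": TCP position; "ee_rot": TCP orientation; "ft_force": force on the tool from outside, world axes, zero at the start; "wrist_torque": the same for the moment, N m; "finger_gap": finger opening in m.
Only numpy, scipy, OpenCV 4.12 (cv2) and the standard library are available. Lean on these libraries where they do the work, as an engineer would, in place of code of your own. Each camera call takes 0.05 s, during which the arm holds its last target. There are 200 camera calls.

## Task

Refit the retaining ring of the printer's paper-drive unit: take the orange-handled ring pliers from their holder, pick the brass ring off its blue stand by spreading its two lugs with the jaws, and carry it spread over the upright steel shaft. Slide it down, gently pressing the white gear down against its spring until it stops, and let the ring close fully into the shaft groove so that it keeps the gear down; then put the pliers back upright in their holder. Handle the ring and press the gear only with the pliers, keep the fingers off the drive unit, and leave the other things on the desk where they are.

Things in the scene. Friction and masses are not known exactly. Their poses are not given: they have to be found in the camera images.
- drive: grey paper-drive unit, case 150 x 120 x 45 mm fixed to the desk, an upright steel shaft in the middle of its top with a white gear on it. Origin: centre of the underside, z up. How far the shaft stands out of the case differs from unit to unit: tip 99 mm above the desk, give or take 15 mm (groove, gear and gear stop go with it). Pressing it with over 30 N would harm it.
- shaft_axis (a point): point on the shaft's axis in the plane of the case's top, 45 mm above the desk. Shaft: 26 mm in diameter, its top 10 mm a cone to 16 mm at the tip. Below this head (18 mm tall with the cone) is the groove, 21.6 mm in diameter, 6 mm tall. Shaft, gear and ring are oiled.
- gear (a joint): how far the gear (79 mm wide, flat top) is pressed down (m). 0: the spring holds it up over the groove, its top 15 mm below the shaft's tip. 0.009: hard stop, its top level with the groove's lower edge, 24 mm below the tip. About 0.006 when the ring in the groove holds it. The spring needs 3 N at first, 6 N at the stop.
- ring_stand: blue stand 110 x 90 x 20 mm, fixed, with a post 20 mm thick and 9 mm tall, round which the ring lies on the flat top. Origin: underside, on the post's axis; z up
- ring: brass retaining ring lying flat, sprung shut: open ring, inner diameter 22.6, outer 30, 3 mm thick. Origin: its centre, on the underside; z up; gap and two lugs towards +x. Lugs: bars 14 x 4 x 3 mm at x = 17 to 30 mm, undersides 4 mm above the ring's underside, inner faces 29 mm apart at x = 17, 21 mm at x = 30; brass risers below them at x = 10 to 18
- ring_left (a joint): swing of the ring's +y arm (rad): 0 = closed, 0.3 = spread by the fully squeezed pliers (9 N at each lug). So spread, the ring passes the shaft with about 1 mm to spare all round, and the centre of its opening lies 3 mm from the ring's origin towards +x. It closes freely only while the gear is kept pressed down at its stop.
- ring_right (a joint): swing of the ring's -y arm (rad), likewise
- pliers: ring pliers, 130 mm tall, 0.13 kg, standing jaws down in the holder: two dark steel plates (52 mm along y, 25 mm over both along x) with two hinged levers; either way round is the same. Origin: centre of the plates' underside, which rests on the holder's rim; z up. Squeezing the orange grip bars along y SPREADS the jaws. If pressed hard on something while squeezed, they slip askew.
- grips (a point): midway between the pliers' two orange rubber grip bars, 68 mm above the pliers' origin. Bars: 28 mm long along x, 12 mm thick, 64 mm over their outer faces along y; each turns with its lever about a pin 60 mm below it, 12 mm from the middle. Spring: 10 N starts the squeeze, 22 N with the ring; stop at about 23 mm over the bars (0.33 rad a lever), the right spread for this shaft
- jaws (a point): midway between the jaw tips' lower ends, 54 mm below the pliers' origin (the lips dip up to 2 mm lower). Tips 8 mm wide along x, each with a notch in its outer side between a lower lip (2 mm thick, out 2 mm) and an upper lip 6 mm above: the lugs go in there. With the lips resting on the face on which the ring lies, they are level. Over the lips along y: shut 10 mm (upper ones 14), spread 49
- holder: grey pocket on a black 100 x 100 mm foot, fixed: rim 65 mm above the desk, outside 34 x 56 mm, pocket 18 mm along x and 38 mm along y. Origin: centre of the underside, axes along those of the pliers as they stand in it
- mug: blue mug, bystander
- screwdriver: red screwdriver, bystander
- spare_gear: small white spare gear with a brass hub, bystander
- radio_a: black hand radio standing upright, bystander
- radio_b: second black hand radio, bystander
- mouse: black computer mouse, bystander

How it is judged:
By the outcome, as a careful person would: the job done as asked, in the order asked, and still so for the second after the job is handed in, with the robot touching nothing.
It also fails if it takes over 72 s, if anything falls off the work surface, if the arm or the gripper's body presses on something with over 40 N, if the wrist force passes 120 N, or if a joint passes its speed limit or range.

## Working session

There is one attempt and no reset: what is moved stays moved. The work goes in short steps, Python scripts to look and compute and a shell command to move; the robot and the scene stay as the last step left them, time stands still between calls to the robot, and variables do not carry over. Pictures are saved under pics/ and viewed, on a budget of 10 in all, crops included, one or two more only if the job needs it, and the job is handed in when it is done.

```bash
mkdir -p pics
cat > h.py <<'E'
import numpy as np, cv2
from workcell import bot
def pts(f):
    h,w=f["range_z"].shape
    K=f["mtx"]; u,v=np.meshgrid(np.arange(w),np.arange(h))
    uv=np.stack([u,v],-1).reshape(-1,1,2).astype(np.float64)
    n=cv2.undistortPoints(uv,K,np.array([f["k1"],0,0,0.])).reshape(h,w,2)
    d=f["range_z"]; P=np.stack([n[...,0]*d,-n[...,1]*d,-d],-1)
    W=P@f["pose"][:3,:3].T+f["pose"][:3,3]
    W[d==0]=np.nan
    return W
def proj(f,X):
    c=(np.asarray(X)-f["pose"][:3,3])@f["pose"][:3,:3]
    s=np.array([c[0]/-c[2],-c[1]/-c[2]]); s=s*(1+f["k1"]*(s@s))
    return f["mtx"][:2,:2]@s+f["mtx"][:2,2]
def save(f,n,crop=None,z=1):
    im=f["pixels"]
    if crop: a,b,c,d=crop; im=im[a:b,c:d]
    cv2.imwrite(f"pics/{n}.png",cv2.resize(im,None,fx=z,fy=z,interpolation=cv2.INTER_CUBIC))
E
python3 - <<'E'
from h import *
np.set_printoptions(precision=4,suppress=True)
fs={}
for c in("top","side"):
    f=bot.grab_frame(c); fs[c]=f; save(f,c+"0")
    W=pts(f); print(c,f["pose"][:3,3],-f["pose"][:3,2],f["mtx"][0,0],f["k1"])
    for l in("drive","gear","ring_stand","ring","pliers","holder","mug","screwdriver","spare_gear","radio_a","mouse"):
        for s in bot.silhouettes(c,l)[:2]:
            if s["p"]<.3: continue
            m=s["mask"]; w=W[m]; w=w[~np.isnan(w[:,0])]
            print(l,round(s["p"],2),np.array(s["point"]).astype(int),m.sum(), np.median(w,0) if len(w) else "", np.percentile(w,2,0) if len(w) else"",np.percentile(w,98,0) if len(w) else"")
ims=np.vstack([fs["top"]["pixels"],fs["side"]["pixels"]])
E
```

```text
top [ 0.3146 -0.0121  1.3232] [ 0.2194  0.0023 -0.9756] 433.5983456377541 0.023308807923679658
drive 0.76 [253 264] 2238 [0.4691 0.0158 0.0463] [ 0.4019 -0.047   0.0025] [0.5473 0.0818 0.0875]
gear 0.9 [248 259] 476 [0.4742 0.0181 0.0787] [ 0.4406 -0.0173  0.0458] [0.5092 0.0521 0.0837]
ring_stand 0.92 [229 190] 1054 [0.5305 0.2509 0.0212] [0.4792 0.21   0.0092] [0.5844 0.2957 0.0289]
ring_stand 0.33 [248 261] 472 [0.474  0.0181 0.0785] [ 0.4403 -0.0174  0.045 ] [0.5104 0.051  0.0837]
ring 0.4 [238 192] 5 [0.52   0.2431 0.0213] [0.5168 0.2394 0.0182] [0.5237 0.2463 0.0267]
pliers 0.76 [245 342] 197 [ 0.4866 -0.2026  0.0923] [ 0.4751 -0.2269  0.0187] [ 0.5007 -0.1667  0.1423]
holder 0.88 [252 335] 840 [ 0.4718 -0.1901  0.0074] [ 0.4375 -0.2442  0.0009] [ 0.535  -0.1496  0.0671]
holder 0.4 [174 144] 773 [0.6932 0.3975 0.0496] [0.6517 0.3549 0.0024] [0.7235 0.4328 0.0952]
mug 0.68 [175 143] 782 [0.6937 0.3986 0.0499] [0.6517 0.3549 0.0023] [0.7239 0.4394 0.0953]
mug 0.58 [251 265] 2131 [0.4691 0.016  0.0465] [ 0.4032 -0.0448  0.0054] [0.5457 0.0788 0.0878]
screwdriver 0.78 [165 319] 230
[... 1276 characters left out ...]
 0.67 [306 237] 1585 [0.5194 0.2541 0.0196] [0.4741 0.2094 0.0019] [0.5796 0.2953 0.0271]
screwdriver 0.64 [186 287] 178 [ 0.7365 -0.1357  0.0225] [ 0.6924 -0.157   0.0129] [ 0.7852 -0.1213  0.0275]
spare_gear 0.55 [245 222] 300 [0.6957 0.1554 0.0112] [ 0.6739  0.1265 -0.0006] [0.7233 0.179  0.0183]
radio_a 0.89 [165 411] 615 [ 0.4527 -0.3956  0.0895] [ 0.437  -0.5904 -0.0003] [ 0.5355 -0.3867  0.2035]
radio_a 0.78 [153 390] 713 [ 0.5437 -0.4182  0.0856] [ 0.5289 -0.4618  0.0002] [ 0.5697 -0.4088  0.2035]
mouse 0.97 [397 191] 1481 [0.4371 0.4577 0.0289] [0.3918 0.4285 0.0003] [0.4907 0.4866 0.0329]
mouse 0.53 [296 146] 1555 [0.6872 0.3943 0.0561] [0.65   0.3563 0.0049] [0.7246 0.4432 0.0936]
```

View pics/top0.png

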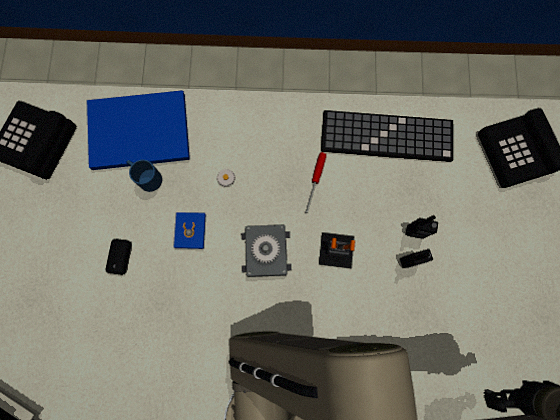

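View pics/side0.png

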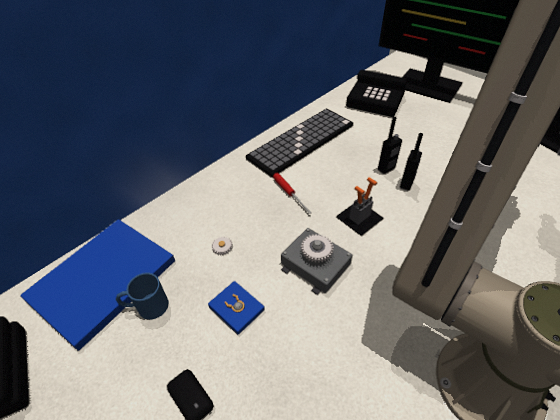

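```bash
cat >> h.py <<'E'
def rect(xy):
    (c,s,a)=cv2.minAreaRect((xy*1000).astype(np.float32)); return np.array(c)/1000,np.array(s),a
def ray(f,uv,z):
    n=cv2.undistortPoints(np.array(uv,float).reshape(-1,1,2),f["mtx"],np.array([f["k1"],0,0,0.])).reshape(-1,2)
    d=np.c_[n[:,0],-n[:,1],-np.ones(len(n))]@f["pose"][:3,:3].T; o=f["pose"][:3,3]
    return o+d*((z-o[2])/d[:,2])[:,None]
E
cat > m1.py <<'E'
from h import *
np.set_printoptions(precision=4,suppress=True)
tiles=[]
for c in("top","side"):
    f=bot.grab_frame(c); W=pts(f); im=f["pixels"].astype(int); B,G,R=im[...,0],im[...,1],im[...,2]
    X,Y,Z=W[...,0],W[...,1],W[...,2]
    def box(x0,x1,y0,y1): return (X>x0)&(X<x1)&(Y>y0)&(Y<y1)
    print("==",c)
    st=box(.45,.62,.18,.33); blue=st&(B>R+30)&(abs(Z-.02)<.004)
    print("stand top",blue.sum(),rect(W[blue][:,:2]),np.median(Z[blue]))
    br=st&(R>B+15)&(R>90)&(Z>.012)
    br=br&(cv2.boxFilter(br.astype(np.float32),-1,(3,3))>.3)
    uv=np.argwhere(br)[:,::-1]; print("brass",len(uv),W[br].mean(0),np.median(Z[br]))
    for z in (.023,.027):
        p=ray(f,uv,z); m=p[:,:2].mean(0); w,v=np.linalg.eigh(np.cov((p[:,:2]-m).T)); print(" brass@",z,m,p.min(0),p.max(0),np.sqrt(w),np.degrees(np.arctan2(v[1],v[0])))
    dr=box(.37,.58,-.08,.12)
    ct=dr&(abs(Z-.045)<.005); print("case",ct.sum(),rect(W[ct][:,:2]),np.median(Z[ct]))
    zz=Z[dr]; h,e=np.histogram(zz[zz>.05],np.arange(.05,.125,.003)); print("hist",[(round(a,3),b) for a,b in zip(e,h) if b])
    ho=box(.4,.56,-.28,-.12)
    ft=ho&(Z<.03)&(R+G+B<150); ft=cv2.morphologyEx(ft.astype(np.uint8),cv2.MORPH_OPEN,np.ones((3,3)))>0
    print("foot",ft.sum(),rect(W[ft][:,:2]),np.median(Z[ft]))
    og=ho&(R>B+60)&(R>G+40)
    print("orange",og.sum(),rect(W[og][:,:2]),np.percentile(Z[og],[5,50,95]))
    t=og&(Z>.128); print("orange top",t.sum(),rect(W[t][:,:2]) if t.sum()>3 else "")
    for q in((.53,.25,.02),(.474,.018,.08),(.485,-.195,.1)):
        u,v=proj(f,q).astype(int); tiles.append(cv2.resize(f["pixels"][v-33:v+33,u-33:u+33],(264,264),interpolation=cv2.INTER_CUBIC))
cv2.imwrite("pics/m1.png",np.vstack([np.hstack(tiles[:3]),np.hstack(tiles[3:])]))
E
python3 m1.py
```

```text
== top
stand top 775 (array([0.5312, 0.2532]), array([108.764 ,  89.0432]), 0.48471134901046753) 0.020665736212195807
brass 60 [0.529  0.2536 0.0248] 0.024704362270454694
 brass@ 0.023 [0.5293 0.2539] [0.5077 0.2384 0.023 ] [0.5543 0.2722 0.023 ] [0.0119 0.0134] [ -89.882 -179.882]
 brass@ 0.027 [0.5287 0.2531] [0.5072 0.2376 0.027 ] [0.5535 0.2713 0.027 ] [0.0119 0.0133] [ -89.882 -179.882]
case 1372 (array([0.4753, 0.0167]), array([150.0067, 119.6723]), 4.06484317779541) 0.04532010615943505
hist [(np.float64(0.05), np.int64(67)), (np.float64(0.053), np.int64(6)), (np.float64(0.062), np.int64(1)), (np.float64(0.065), np.int64(6)), (np.float64(0.068), np.int64(6)), (np.float64(0.071), np.int64(24)), (np.float64(0.074), np.int64(111)), (np.float64(0.077), np.int64(205)), (np.float64(0.08), np.int64(133)), (np.float64(0.083), np.int64(26)), (np.float64(0.086), np.int64(11)), (np.float64(0.089), np.int64(11)), (np.float64(0.092), np.int64(20)), (np.float64(0.095), np.int64(8)), (np.float64(0.098), np.int64(4))]
foot 716 (array([ 0.4859, -0.1961]), array([98.4847, 97.9788]), 85.015388488
[... 776 characters left out ...]
2), np.int64(7)), (np.float64(0.065), np.int64(23)), (np.float64(0.068), np.int64(24)), (np.float64(0.071), np.int64(37)), (np.float64(0.074), np.int64(178)), (np.float64(0.077), np.int64(328)), (np.float64(0.08), np.int64(24)), (np.float64(0.083), np.int64(15)), (np.float64(0.086), np.int64(12)), (np.float64(0.089), np.int64(19)), (np.float64(0.092), np.int64(19)), (np.float64(0.095), np.int64(1))]
foot 591 (array([ 0.4837, -0.197 ]), array([99.3043, 98.2314]), 85.19252014160156) 0.005973808389900692
orange 154 (array([ 0.4839, -0.197 ]), array([63.3797, 28.7277]), 85.2157211303711) [0.0844 0.1318 0.139 ]
orange top 80 (array([ 0.4839, -0.197 ]), array([63.3797, 28.7277]), 85.2157211303711)
```

View pics/m1.png

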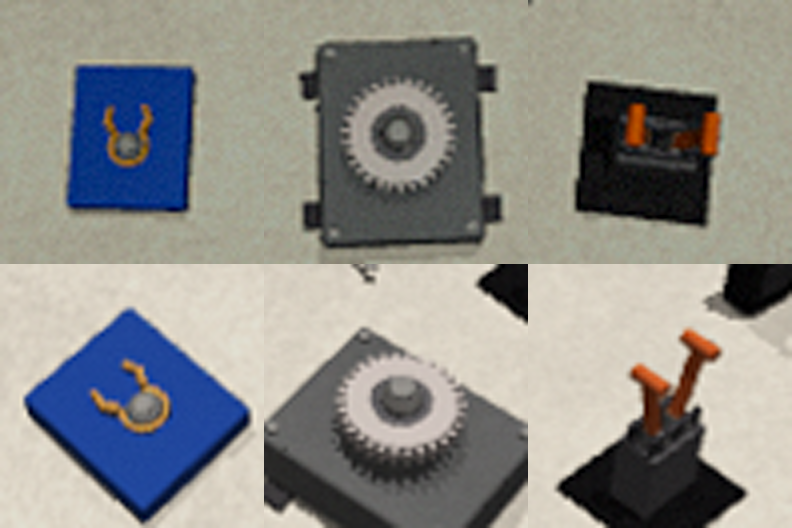

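```bash
cat > m2.py <<'E'
from h import *
from scipy.spatial.transform import Rotation as Ro
np.set_printoptions(precision=4,suppress=True)
o=bot.get_obs(); q=o["ee_rot"]; print(o["clock"],o["ee_pos"],q,bot.hold_point_z,o["finger_gap"]); print(Ro.from_quat([*q[1:],q[0]]).as_matrix())
for c in("top","side"):
    f=bot.grab_frame(c); W=pts(f); im=f["pixels"].astype(int); B,G,R=im[...,0],im[...,1],im[...,2]
    X,Y,Z=W[...,0],W[...,1],W[...,2]
    p0=np.array([.522,.2527])
    near=np.hypot(X-p0[0],Y-p0[1])<.011; gray=near&(abs(B-R)<35)
    uv=np.argwhere(gray)[:,::-1]; print(c,"post",len(uv),ray(f,uv,.029).mean(0), rect(ray(f,uv,.029)[:,:2]))
    st=np.hypot(X-.53,Y-.253)<.04; w=np.clip((R-B)/80.,0,1)*st*(R>80); 
    uv=np.argwhere(w>.3)[:,::-1]; ww=w[w>.3]
    p=ray(f,uv,.026); lug=p[:,0]>.541
    for s in(1,-1):
        k=lug&(s*(p[:,1]-.2527)>0); print("  lug",s,k.sum(),np.average(p[k],axis=0,weights=ww[k]))
    k=p[:,0]<.52; print("  ring back y",np.average(p[k],axis=0,weights=ww[k]),p[:,0].min())
    r=np.hypot(X-.4733,Y-.0168); g=(r>.02)&(r<.033)
    print("  gear top",np.median(Z[g]),"case",np.median(Z[(abs(X-.473)<.06)&(abs(Y-.017)<.045)&(r>.048)]))
    t=(r<.012)&(Z>.085); uv=np.argwhere(t)[:,::-1]; print("  tip",t.sum(),np.percentile(Z[t],[50,80,95]),W[t].mean(0))
E
python3 m2.py
```

```text
1.3 [ 0.1444 -0.5566  0.2313] [0.0001 0.992  0.1266 0.    ] 0.0187 0.08531695151697129
[[ 0.968   0.2511  0.    ]
 [ 0.2511 -0.968  -0.0001]
 [ 0.      0.0001 -1.    ]]
top post 36 [0.5215 0.2518 0.029 ] (array([0.5216, 0.252 ]), array([17.3564, 19.0335]), 75.91207122802734)
  lug 1 5 [0.546  0.2694 0.026 ]
  lug -1 8 [0.5463 0.24   0.026 ]
  ring back y [0.5142 0.2524 0.026 ] 0.5072988984893511
  gear top 0.07887296598777105 case 0.04589811419693368
  tip 49 [0.0925 0.0949 0.0978] [0.474  0.0168 0.0921]
side post 49 [0.5187 0.2535 0.029 ] (array([0.5185, 0.2533]), array([18.5616, 17.9819]), 16.247493743896484)
  lug 1 8 [0.5456 0.267  0.026 ]
  lug -1 8 [0.5469 0.2386 0.026 ]
  ring back y [0.5116 0.2533 0.026 ] 0.5051723669880759
  gear top 0.07730157571790941 case 0.04446681871542735
  tip 51 [0.0912 0.0929 0.0941] [0.471  0.0186 0.0907]
```

```bash
python3 -m inch '[[0.99,-0.62,0,0],[0.99,-0.62,0,0],[0.99,-0.62,0,0],[0.99,-0.62,0,0],[0.99,-0.62,0,0]]' 1 20
python3 -m inch '[[0.99,-0.62,0,0],[0.99,-0.62,0,0],[0.99,-0.62,0,0],[0.99,-0.62,0,0],[0.99,-0.62,0,0]]'
python3 -m inch '[[0.99,-0.62,0,0],[0.99,-0.62,0,0],[0.99,-0.62,0,0],[0.99,-0.62,0,0],[0.99,-0.62,0,0]]'
python3 -m inch '[[0.99,-0.62,0,0],[0.99,-0.62,0,0],[0,0,0,0.98],[0,0,0,0.97],[0,0,0,0]]'
```

```text
clock: 2.02
ee_pos: [0.2453, -0.4498, 0.2314]
ee_rot: [0.0, 0.992, 0.127, 0.0]
ft_force: [0.9, -0.3, -0.1]
finger_gap: 0.0852
clock: 2.65
ee_pos: [0.3456, -0.3437, 0.2314]
ee_rot: [0.0, 0.992, 0.127, 0.0]
ft_force: [0.1, -0.1, 1.0]
finger_gap: 0.0855
clock: 3.28
ee_pos: [0.446, -0.2376, 0.2314]
ee_rot: [0.0, 0.992, 0.127, 0.0]
ft_force: [0.3, -0.7, -0.1]
finger_gap: 0.0853
clock: 3.9
ee_pos: [0.4856, -0.1958, 0.2313]
ee_rot: [0.0, 0.999, -0.042, 0.0]
ft_force: [0.4, -0.1, 0.7]
finger_gap: 0.0855
```

```bash
cat > st.py <<'E'
import sys,numpy as np
from workcell import bot
from scipy.spatial.transform import Rotation as Ro
# usage: st.py [x y z yawdeg]  -> state and rows still to go (tool axes, units)
np.set_printoptions(precision=4,suppress=True)
o=bot.get_obs(); q=o["ee_rot"]; R=Ro.from_quat([*q[1:],q[0]]).as_matrix()
yaw=np.degrees(np.arctan2(R[1,0],R[0,0]))
print("t",round(o["clock"],2),"p",o["ee_pos"],"yaw",round(yaw,2),"tilt",R[:2,2],"F",np.round(o["ft_force"],1),"M",np.round(o["wrist_torque"],2),"gap",round(o["finger_gap"],4))
if len(sys.argv)>3:
    d=np.array(list(map(float,sys.argv[1:4])))-o["ee_pos"]
    print("units xyz",R.T@d/.025,"turn",-(float(sys.argv[4])-yaw)/10 if len(sys.argv)>4 else "")
E
python3 st.py .4848 -.1966 .108 -5
```

```text
t 3.9 p [ 0.4856 -0.1958  0.2313] yaw -4.84 tilt [ 0.     -0.0001] F [ 0.4 -0.1  0.7] M [-0.04 -0.01  0.01] gap 0.0855
units xyz [-0.0277  0.0346  4.9319] turn 0.016176425917146985
```

```bash
python3 -m inch '[[-0.03,0.03,0.99,0],[0,0,0.99,0],[0,0,0.99,0],[0,0,0.98,0],[0,0,0.98,0]]'
python3 -m inch '[[0,0,0,0],[0,0,0,0],[0,0,0,0],[0,0,0,0],[0,0,0,0]]' 0.71 30; python3 st.py
```

```text
clock: 4.53
ee_pos: [0.4846, -0.1968, 0.1074]
ee_rot: [0.0, 0.999, -0.042, 0.0]
ft_force: [1.1, -0.0, 0.1]
finger_gap: 0.0856
clock: 5.15
ee_pos: [0.4853, -0.197, 0.1089]
ee_rot: [0.001, 0.999, -0.043, 0.001]
ft_force: [0.1, -0.6, 3.1]
finger_gap: 0.0611
t 5.15 p [ 0.4853 -0.197   0.1089] yaw -4.94 tilt [ 0.0015 -0.0011] F [ 0.1 -0.6  3.1] M [-0.06  0.05  0.05] gap 0.0611
```

```bash
python3 -m inch '[[0,0,-0.9,0],[0,0,-1,0],[0,0,-1,0],[0,0,-1,0],[0,0,-0.5,0]]'; python3 st.py
cat > mp.py <<'E'
import sys
from h import *
from scipy.spatial.transform import Rotation as Ro
np.set_printoptions(precision=4,suppress=True)
o=bot.get_obs(); q=o["ee_rot"]; Rt=Ro.from_quat([*q[1:],q[0]]).as_matrix(); p=o["ee_pos"]
tiles=[]
for c in("top","side"):
    f=bot.grab_frame(c); W=pts(f); im=f["pixels"].astype(int); B,G,R=im[...,0],im[...,1],im[...,2]
    L=(W-p)@Rt   # tool coords
    near=(abs(L[...,0])<.045)&(abs(L[...,1])<.05)&(L[...,2]>-.04)&(L[...,2]<.16)
    og=near&(R>B+60)&(R>G+40); dk=near&~og&(L[...,2]>.03)
    print(c,"orange",og.sum(),"tool z 5/50/95",np.percentile(L[og][:,2],[5,50,95]) if og.any() else "", "xy",L[og][:,:2].mean(0),"| below: n",dk.sum(),"z",np.percentile(L[dk][:,2],[2,50,98]) if dk.any() else "",'y',np.percentile(L[dk][:,1],[2,98]) if dk.any() else "")
    u,v=proj(f,p+np.array([0,0,-.04])).astype(int); v=max(v,50); tiles.append(cv2.resize(f["pixels"][v-50:v+50,u-50:u+50],(400,400),interpolation=cv2.INTER_CUBIC))
cv2.imwrite(f"pics/{sys.argv[1]}.png",np.hstack(tiles))
E
python3 mp.py p1
python3 -m inch '[[0,0,0,0],[0,0,0,0],[0,0,0,0],[0,0,0,0],[0,0,0,0]]' 0.2 40; python3 st.py; python3 mp.py p2
python3 - <<'E'
import cv2,numpy as np
a=cv2.imread('pics/p1.png');b=cv2.imread('pics/p2.png')
cv2.imwrite('pics/p12.png',cv2.resize(np.vstack([a,b]),(600,600)))
E
```

```text
clock: 5.78
ee_pos: [0.485, -0.1968, 0.2192]
ee_rot: [0.0, 0.999, -0.043, 0.001]
ft_force: [0.1, -0.1, -1.4]
finger_gap: 0.0607
t 5.78 p [ 0.485  -0.1968  0.2192] yaw -4.95 tilt [ 0.0013 -0.0008] F [ 0.1 -0.1 -1.4] M [ 0.01  0.   -0.04] gap 0.0607
top orange 0 tool z 5/50/95  xy [nan nan] | below: n 0 z  y 
side orange 134 tool z 5/50/95 [-0.0316 -0.006   0.0273] xy [-0.0012  0.0106] | below: n 300 z [0.0314 0.1517 0.1588] y [-0.0268  0.0279]
clock: 6.5
ee_pos: [0.4846, -0.1966, 0.2179]
ee_rot: [0.0, 0.999, -0.043, -0.0]
ft_force: [0.3, -0.3, -1.8]
finger_gap: 0.0214
t 6.5 p [ 0.4846 -0.1966  0.2179] yaw -4.96 tilt [-0.0002 -0.    ] F [ 0.3 -0.3 -1.8] M [ 0.   -0.06 -0.02] gap 0.0214
top orange 0 tool z 5/50/95  xy [nan nan] | below: n 0 z  y 
side orange 92 tool z 5/50/95 [-0.0236  0.0181  0.0376] xy [-0.0036 -0.0028] | below: n 373 z [0.0345 0.0924 0.1588] y [-0.0264  0.028 ]mp.py:12: RuntimeWarning: Mean of empty slice.
  print(c,"orange",og.sum(),"tool z 5/50/95",np.percentile(L[og][:,2],[5,50,95]) if og.any() else "", "xy",L[og][:,:2].mean(0),"| below: n",dk.sum(),"z",np.percentile(L[dk][:,2],[2,50,98]) if dk.any() else "",'y',np.percentile(L[dk][:,1],[2,98]) if dk.any() else "")
  ret = um.true_divide(
mp.py:12: RuntimeWarning: Mean of empty slice.
  print(c,"orange",og.sum(),"tool z 5/50/95",np.percentile(L[og][:,2],[5,50,95]) if og.any() else "", "xy",L[og][:,:2].mean(0),"| below: n",dk.sum(),"z",np.percentile(L[dk][:,2],[2,50,98]) if dk.any() else "",'y',np.percentile(L[dk][:,1],[2,98]) if dk.any() else "")
  ret = um.true_divide(
```

View pics/p12.png

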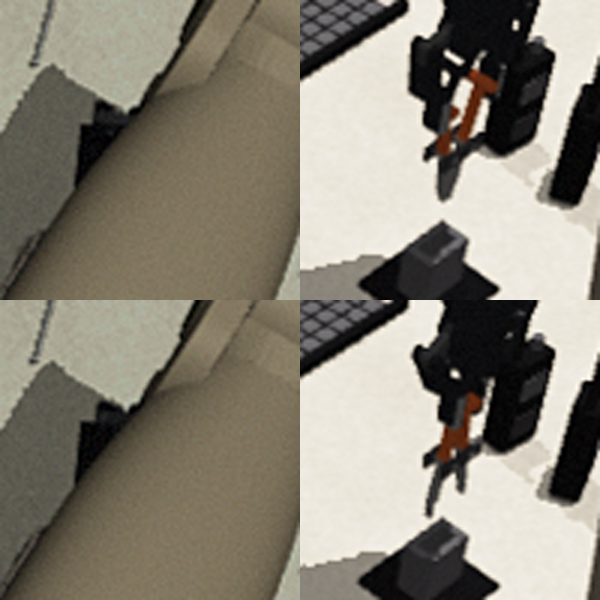

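```bash
python3 -m inch '[[0.04,-0.95,-0.5,0],[0.04,-0.95,0,0],[0.04,-0.95,0,0],[0.04,-0.95,0,0],[0.04,-0.95,0,0]]' 0.71 30
python3 -m inch '[[0.04,-0.95,0,0],[0.04,-0.95,0,0],[0.04,-0.95,0,0],[0.04,-0.95,0,0],[0.04,-0.95,0,0]]'
python3 -m inch '[[0.04,-0.95,0,0],[0.04,-0.95,0,0],[0.04,-0.95,0,0],[0.04,-0.95,0,0],[0.04,-0.95,0,0]]'
python3 -m inch '[[0.04,-0.95,0,0],[0.04,-0.95,0,0],[0.04,-0.95,0,0],[0.03,-0.95,0,0],[0,0,0,-0.55]]'; python3 st.py .543 .2528 .145 0.5
```

```text
clock: 7.22
ee_pos: [0.5, -0.078, 0.2306]
ee_rot: [0.0, 0.999, -0.043, 0.0]
ft_force: [0.8, -0.1, -0.7]
finger_gap: 0.0605
clock: 7.85
ee_pos: [0.5151, 0.038, 0.2306]
ee_rot: [-0.001, 0.999, -0.041, 0.0]
ft_force: [0.1, -0.2, -0.9]
finger_gap: 0.0606
clock: 8.48
ee_pos: [0.5239, 0.0964, 0.233]
ee_rot: [-0.025, 1.0, 0.002, -0.0]
ft_force: [-0.5, -0.1, -0.8]
finger_gap: 0.0606
clock: 9.1
ee_pos: [0.5269, 0.1452, 0.2392]
ee_rot: [-0.043, 0.995, 0.087, 0.0]
ft_force: [-0.0, -0.2, -1.9]
finger_gap: 0.061
t 9.1 p [0.5269 0.1452 0.2392] yaw 9.92 tilt [-0.0068  0.0859] F [-0.  -0.2 -1.9] M [-0.14 -0.09  0.03] gap 0.061
units xyz [ 1.3465 -3.7878  4.1189] turn 0.9415500925228057
```

```bash
python3 -m inch '[[0,0,0,-1],[0,0,0,-1],[0,0,0,-1],[0,0,0,-1],[0,0,0,-1]]'; python3 st.py .543 .2528 .145 180.5; python3 -c "
from workcell import bot
print(bot.get_obs()['joint_pos'])"
```

```text
clock: 9.72
ee_pos: [0.5268, 0.1446, 0.2391]
ee_rot: [-0.039, 0.865, 0.5, 0.018]
ft_force: [0.3, 0.0, -1.8]
finger_gap: 0.0607
t 9.72 p [0.5268 0.1446 0.2391] yaw 59.97 tilt [-0.007   0.0856] F [ 0.3  0.  -1.8] M [-0.06 -0.02  0.01] gap 0.0607
units xyz [ 3.7955 -1.4054  4.1148] turn -12.053142115441927
[ 0.07298571  0.24738773 -0.02656577  1.2975453   0.08601764  2.16616683]
```

```bash
R='no'; python3 -m inch '[[0,0,0,-1],[0,0,0,-1],[0,0,0,-1],[0,0,0,-1],[0,0,0,-1]]' >/dev/null
python3 -m inch '[[0,0,0,-1],[0,0,0,-1],[0,0,0,-1],[0,0,0,-1],[0,0,0,-1]]' >/dev/null
python3 -m inch '[[0,0,0,-1],[0,0,0,-1],[0,0,0,-1],[0,0,0,-1],[0,0,0,-1]]' >/dev/null
python3 -m inch '[[0,0,0,-1],[0,0,0,-1],[0,0,0,-1],[0,0,0,-1],[0,0,0,-1]]' >/dev/null
python3 -m inch '[[0,0,0,-1],[0,0,0,-1],[0,0,0,-1],[0,0,0,-1],[0,0,0,-1]]' >/dev/null
python3 -m inch '[[0,0,0,-1],[0,0,0,-1],[0,0,0,-1],[0,0,0,-1],[0,0,0,-1]]' ;python3 st.py
python3 -m inch '[[0,0,0,-1],[0,0,0,-1],[0,0,0,0],[0,0,0,0],[0,0,0,0]]'; python3 st.py;  python3 -c "
from workcell import bot
print(bot.get_obs()['joint_pos'])"
```

```text
clock: 13.48
ee_pos: [0.5268, 0.1446, 0.2391]
ee_rot: [-0.043, 0.999, 0.001, -0.003]
ft_force: [0.3, 0.3, -1.1]
finger_gap: 0.0609
t 13.47 p [0.5268 0.1446 0.2391] yaw 0.08 tilt [-0.0069  0.0857] F [ 0.3  0.3 -1.1] M [-0.13  0.    0.03] gap 0.0609
clock: 14.1
ee_pos: [0.5132, 0.2132, 0.2389]
ee_rot: [-0.015, 0.993, 0.116, 0.007]
ft_force: [0.0, -0.4, -1.6]
finger_gap: 0.0607
t 14.1 p [0.5132 0.2132 0.2389] yaw 13.35 tilt [0.0102 0.0314] F [ 0.  -0.4 -1.6] M [-0.04  0.05  0.01] gap 0.0607
[ 0.23392271  0.25646282 -0.01278212  1.28438851  0.02815773 -3.14059   ]
```

```bash
python3 -m inch '[[0,0,0,1],[0,0,0,1],[0,0,0,1],[0,0,0,0.7],[0.3,0.99,0,0]]' >/dev/null
python3 -m inch '[[0.3,0.99,0,0],[0.3,0.99,0,0],[0.3,0.99,0,0],[0.3,0.99,0,0],[0.3,0.99,0,0]]' >/dev/null
python3 -m inch '[[0.3,0.99,0,0],[0.3,0.99,0,0],[0.3,0.99,0,0],[0.3,0.99,0,0],[0.3,0.99,0,0]]' >/dev/null
python3 -m inch '[[0.3,0.99,0,0],[0.3,0.99,0,0],[0.3,0.99,0,0],[0.3,0.99,0,0],[0,0,0,0]]' ;python3 st.py;  python3 -c "
from workcell import bot
print(bot.get_obs()['joint_pos'])"
```

```text
clock: 16.6
ee_pos: [0.4807, -0.1431, 0.2266]
ee_rot: [-0.004, 0.974, -0.226, -0.001]
ft_force: [-0.6, 0.1, -1.3]
finger_gap: 0.0608
t 16.6 p [ 0.4807 -0.1431  0.2266] yaw -26.08 tilt [0.0003 0.0085] F [-0.6  0.1 -1.3] M [-0.02 -0.06  0.03] gap 0.0608
[-0.454236    0.17468487 -0.14646932  1.25306912  0.00775407 -3.14058094]
```

```bash
python3 -m inch '[[0,0,0,-0.25],[0,0,0,0],[0,0,0,0],[0,0,0,0],[0,0,0,0]]' ;python3 st.py .543 .2528 .239 180.5
```

```text
clock: 17.23
ee_pos: [0.4848, -0.1324, 0.2269]
ee_rot: [0.0, 0.977, -0.212, -0.002]
ft_force: [0.8, -0.1, -1.8]
finger_gap: 0.0611
t 17.23 p [ 0.4848 -0.1324  0.2269] yaw -24.45 tilt [-0.0032  0.0003] F [ 0.8 -0.1 -1.8] M [ 0.02  0.05 -0.  ] gap 0.0611
units xyz [ -4.2607 -14.9871  -0.4879] turn -20.495076385981342
```

```bash
python3 -m inch '[[0,0,0,0.97],[0,0,0,0.97],[0,0,0,0.97],[0,0,0,0.97],[0,0,0,0.97]]' >/dev/null
python3 -m inch '[[0,0,0,0.97],[0,0,0,0.97],[0,0,0,0.97],[0,0,0,0.97],[0,0,0,0.97]]' >/dev/null
python3 -m inch '[[0,0,0,0.97],[0,0,0,0.97],[0,0,0,0.97],[0,0,0,0.97],[0,0,0,0.97]]' >/dev/null
python3 -m inch '[[0,0,0,0.95],[-0.16,0.96,0,0],[-0.16,0.96,0,0],[-0.16,0.96,0,0],[-0.16,0.96,0,0]]'
python3 -m inch '[[-0.16,0.96,0,0],[-0.16,0.96,0,0],[-0.16,0.96,0,0],[-0.16,0.96,0,0],[-0.16,0.96,0,0]]' >/dev/null
python3 -m inch '[[-0.15,0.96,0,0],[-0.15,0.96,0,0],[-0.15,0.96,0,0],[-0.15,0.96,0,0],[-0.15,0.96,0,0]]' >/dev/null
python3 -m inch '[[-0.15,0.96,0,0],[-0.15,0.96,0,0],[0,0,0.9,0],[0,0,0.9,0],[0,0,0,0]]'; python3 st.py .543 .2528 .145 180.5
```

```text
clock: 19.73
ee_pos: [0.5, -0.0357, 0.2268]
ee_rot: [-0.002, -0.005, 1.0, 0.0]
ft_force: [0.4, 0.2, -2.6]
finger_gap: 0.0607
clock: 21.6
ee_pos: [0.5419, 0.2517, 0.1798]
ee_rot: [-0.004, -0.005, 1.0, -0.0]
ft_force: [-0.7, -1.0, -1.7]
finger_gap: 0.0606
t 21.6 p [0.5419 0.2517 0.1798] yaw -179.45 tilt [-0.0073 -0.0009] F [-0.7 -1.  -1.7] M [-0.07 -0.02 -0.01] gap 0.0606
units xyz [-0.0527  0.0429  1.3921] turn -35.995231131834366
```

```bash
python3 -m inch '[[-0.05,0.04,0.6,0],[0,0,0.6,0],[0,0,0,0],[0,0,0,0],[0,0,0,0]]'; python3 st.py .543 .2528 .1172 180.5
python3 - <<'E'
from h import *
T=[]
for c in("top","side"):
    f=bot.grab_frame(c); u,v=proj(f,(.543,.2528,.045)).astype(int)
    T.append(cv2.resize(f["pixels"][v-35:v+35,u-35:u+35],(400,400),interpolation=cv2.INTER_CUBIC))
    np.save(f"{c}.npy",f,allow_pickle=True)
    o=bot.get_obs()["ee_pos"]
    print(c,u-35,v-35,'pred jaw tip px (x400/70)',(proj(f,(o[0],o[1],.048))-[u-35,v-35])*400/70,'ring origin',(proj(f,(.5205,.2528,.023))-[u-35,v-35])*400/70)
cv2.imwrite("pics/r1.png",np.hstack(T))
E
```

```text
clock: 22.22
ee_pos: [0.5448, 0.2534, 0.1524]
ee_rot: [-0.001, -0.005, 1.0, 0.0]
ft_force: [0.1, -1.4, -0.8]
finger_gap: 0.0606
t 22.23 p [0.5448 0.2534 0.1524] yaw -179.45 tilt [-0.0022  0.0007] F [ 0.1 -1.4 -0.8] M [ 0.03 -0.01  0.01] gap 0.0606
units xyz [ 0.071  -0.0239  1.4078] turn -35.9947070116616
top 152 189 pred jaw tip px (x400/70) [202.9937332  196.65725405] ring origin [209.72640576 250.52122852]
side 195 260 pred jaw tip px (x400/70) [196.30956493 200.17628837] ring origin [242.10076615 264.62673668]
```

View pics/r1.png

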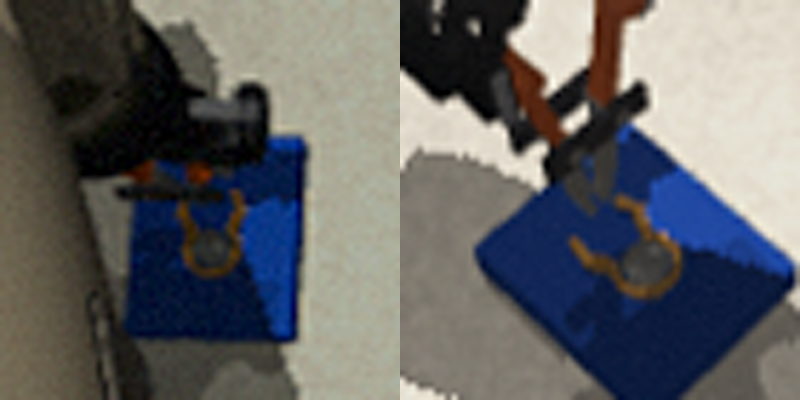

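Run:
```python
from h import *
np.set_printoptions(precision=4,suppress=True)
o=bot.get_obs()["ee_pos"]; print(o)
f=np.load("side.npy",allow_pickle=True).item(); W=pts(f)
for z in(.04,.05,.06): print(z,(proj(f,(o[0],o[1],z))-[195,260])*400/70)
X,Y,Z=np.moveaxis(W,-1,0)
m=(abs(X-.543)<.025)&(abs(Y-.253)<.025)&(Z>.032)&(Z<.075)
rows=np.argwhere(m)
for r in np.unique(rows[:,0]):
    k=rows[rows[:,0]==r]; w=W[r,k[:,1]]; print(r,(r-260)*5.71,k[:,1].min(),k[:,1].max(),w.mean(0),w[:,2].min(),f["pixels"][r,k[:,1]].mean(0).astype(int))
# plates: dark pts z
m=(abs(X-.543)<.03)&(abs(Y-.253)<.035)&(Z>.08)&(Z<.135); w=W[m]
print("plates?",m.sum()); h,e=np.histogram(Z[m],np.arange(.08,.136,.003)); print(h)
```

```text
[0.5448 0.2533 0.1523]
0.04 [198.5586 209.9844]
0.05 [195.7429 197.7046]
0.06 [192.8822 185.2265]
289 165.59 228 228 [0.5456 0.2528 0.0737] 0.07369777174343795 [72 48 36]
290 171.3 229 232 [0.5393 0.2501 0.0732] 0.0724898894587288 [58 53 50]
291 177.01 229 232 [0.5396 0.2509 0.0694] 0.06531564739973039 [57 54 54]
292 182.72 229 232 [0.5411 0.2506 0.0628] 0.05946796795598219 [58 54 54]
293 188.43 228 231 [0.5399 0.2546 0.0645] 0.05969390891546711 [56 54 53]
294 194.14 226 231 [0.5398 0.2575 0.0638] 0.056520967148600776 [57 51 49]
295 199.85 226 231 [0.5386 0.2593 0.0628] 0.05459643776445244 [64 50 44]
296 205.56 227 229 [0.5385 0.2611 0.0606] 0.05856089156408528 [59 50 48]
297 211.27 228 228 [0.5408 0.2604 0.0524] 0.052419567625900054 [68 53 49]
plates? 266
[ 8  5  5  4  5  0  0  0  0 12 18 31 25 37 70 26  8  5]
```

```bash
python3 -m inch '[[0.07,-0.02,0.4,0],[0,0,0.4,0],[0,0,0.35,0],[0,0,0.15,0],[0,0,0,0]]'; python3 st.py .543 .2528 .1172 180.5
python3 -m inch '[[0,0,0.04,0],[0,0,0.02,0],[0,0,0,0],[0,0,0,0],[0,0,0,0]]'; python3 st.py .543 .2528 .1172 180.5
```

```text
clock: 22.95
ee_pos: [0.5426, 0.2528, 0.1191]
ee_rot: [-0.002, -0.005, 1.0, 0.0]
ft_force: [-0.4, 0.4, -0.9]
finger_gap: 0.0607
t 22.95 p [0.5426 0.2528 0.1191] yaw -179.45 tilt [-0.0034  0.0003] F [-0.4  0.4 -0.9] M [-0.03  0.02 -0.01] gap 0.0607
units xyz [-0.0165  0.0017  0.0747] turn -35.994890462285674
clock: 23.58
ee_pos: [0.5429, 0.2528, 0.1182]
ee_rot: [-0.001, -0.005, 1.0, 0.0]
ft_force: [1.0, -0.1, 4.2]
finger_gap: 0.061
t 23.57 p [0.5429 0.2528 0.1182] yaw -179.45 tilt [-0.0023  0.0006] F [ 1.  -0.1  4.2] M [-0.01  0.04  0.04] gap 0.061
units xyz [-0.0026 -0.0012  0.0413] turn -35.995112214937514
```

```bash
python3 -m inch '[[0,0,-0.07,0],[0,0,-0.05,0],[0,0,0,0],[0,0,0,0],[0,0,0,0]]' 0.61 40; python3 st.py 
python3 -m inch '[[0,0,-0.05,0],[0,0,-0.02,0],[0,0,0,0],[0,0,0,0],[0,0,0,0]]' 0.52; python3 st.py
```

```text
clock: 24.2
ee_pos: [0.5432, 0.253, 0.1214]
ee_rot: [-0.001, -0.005, 1.0, 0.001]
ft_force: [0.3, 0.3, 6.6]
finger_gap: 0.0526
t 24.2 p [0.5432 0.253  0.1214] yaw -179.45 tilt [-0.0018  0.001 ] F [0.3 0.3 6.6] M [ 0.09 -0.01  0.02] gap 0.0526
clock: 24.82
ee_pos: [0.5435, 0.2542, 0.1237]
ee_rot: [-0.0, -0.005, 1.0, 0.002]
ft_force: [-0.1, 3.5, 7.3]
finger_gap: 0.0447
t 24.82 p [0.5435 0.2542 0.1237] yaw -179.42 tilt [-0.0009  0.0036] F [-0.1  3.5  7.3] M [ 0.85 -0.02 -0.02] gap 0.0447
```

```bash
python3 -m inch '[[0,0.03,-0.04,0],[0,0,-0.05,0],[0,0,0,0],[0,0,0,0],[0,0,0,0]]' 0.43; python3 st.py
```

```text
clock: 25.45
ee_pos: [0.5431, 0.2542, 0.1253]
ee_rot: [-0.001, -0.005, 1.0, 0.001]
ft_force: [-0.6, 2.5, 6.7]
finger_gap: 0.0371
t 25.45 p [0.5431 0.2542 0.1253] yaw -179.43 tilt [-0.002  0.002] F [-0.6  2.5  6.7] M [ 0.68  0.02 -0.01] gap 0.0371
```

```bash
python3 -m inch '[[0,0.02,-0.05,0],[0,0,-0.02,0],[0,0,0,0],[0,0,0,0],[0,0,0,0]]' 0.35; python3 st.py
python3 -m inch '[[0,0,-0.02,0],[0,0,-0.02,0],[0,0,0,0],[0,0,0,0],[0,0,0,0]]' 0.2 45; python3 st.py
```

```text
clock: 26.08
ee_pos: [0.5425, 0.254, 0.1263]
ee_rot: [-0.002, -0.005, 1.0, 0.0]
ft_force: [-0.5, 1.0, 3.5]
finger_gap: 0.0305
t 26.07 p [0.5425 0.254  0.1263] yaw -179.45 tilt [-0.0036  0.0004] F [-0.5  1.   3.5] M [ 0.52 -0.1   0.05] gap 0.0305
clock: 26.7
ee_pos: [0.5425, 0.2538, 0.1273]
ee_rot: [-0.002, -0.005, 1.0, 0.0]
ft_force: [0.2, 0.4, -1.2]
finger_gap: 0.0213
t 26.7 p [0.5425 0.2538 0.1273] yaw -179.46 tilt [-0.0036  0.0001] F [ 0.2  0.4 -1.2] M [-0.   -0.03 -0.01] gap 0.0213
```

```bash
python3 -m inch '[[0,0,-0.2,0],[0,0,-0.4,0],[0,0,-0.6,0],[0,0,-0.8,0],[0,0,0,0]]'; python3 st.py
python3 - <<'E'
from h import *
T=[]
o=bot.get_obs()["ee_pos"]
for c in("top","side"):
    f=bot.grab_frame(c); u,v=proj(f,(o[0],o[1],o[2]-.1)).astype(int); print(u,v)
    T.append(cv2.resize(f["pixels"][v-35:v+35,u-35:u+35],(400,400),interpolation=cv2.INTER_CUBIC))
    np.save(f"{c}.npy",f,allow_pickle=True)
cv2.imwrite("pics/r2.png",np.hstack(T))
E
```

```text
clock: 27.32
ee_pos: [0.5443, 0.2545, 0.1803]
ee_rot: [0.001, -0.005, 1.0, 0.001]
ft_force: [-0.0, 0.4, -1.8]
finger_gap: 0.0211
t 27.32 p [0.5443 0.2545 0.1803] yaw -179.45 tilt [0.0015 0.0019] F [-0.   0.4 -1.8] M [-0.02 -0.   -0.03] gap 0.0211
184 221
227 288
```

View pics/r2.png

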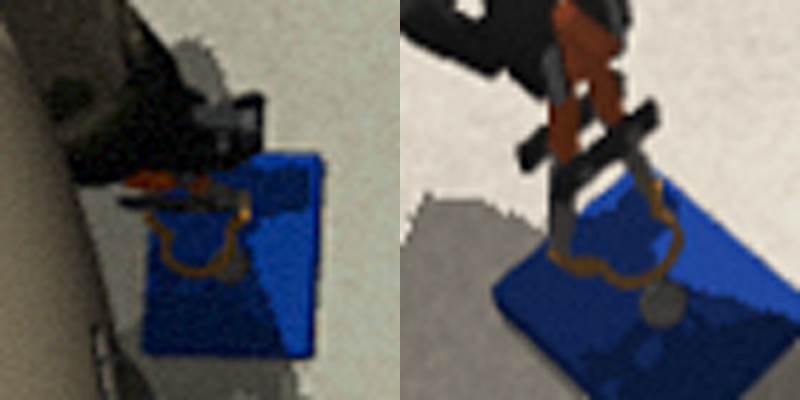

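```bash
cat > mr.py <<'E'
from h import *
import sys
np.set_printoptions(precision=4,suppress=True)
o=bot.get_obs()["ee_pos"]; zr=o[2]-.107+.0015
for c in("top","side"):
    f=np.load(c+".npy",allow_pickle=True).item() if len(sys.argv)>1 else bot.grab_frame(c)
    im=f["pixels"].astype(int); B,G,R=im[...,0],im[...,1],im[...,2]
    m=np.zeros(R.shape,bool); u,v=proj(f,(o[0]-.012,o[1],zr)).astype(int); m[v-14:v+15,u-16:u+17]=1
    m&=(R>B+10)&(G>B)&(R<G*1.75)&(R>55)
    n,l,s,_=cv2.connectedComponentsWithStats(m.astype(np.uint8),connectivity=8); m=l==1+np.argmax(s[1:,4])
    uv=np.argwhere(m)[:,::-1]; p=ray(f,uv,zr)-o
    print(c,len(uv),"rel TCP min",p.min(0)[:2],"max",p.max(0)[:2])
    b=p[:,0]<p[:,0].min()+.004; print("  back",p[b].mean(0)[:2]," 2% x",np.percentile(p[:,0],[1,3,5]))
    # ring arc fit: mid-line points near the back
    k=(p[:,0]<-.008)
    sl=[(round(yy,3),p[k&(abs(p[:,1]-yy)<.002),0].mean()) for yy in np.arange(-.016,.017,.004)]
    print("  arc",np.array(sl))
E
python3 mr.py 1
```

```text
top 79 rel TCP min [-0.0531  0.0304] max [-0.0026  0.0483]
  back [-0.0515  0.0393]  2% x [-0.053  -0.0519 -0.05  ]
  arc [[-0.016    nan]
 [-0.012    nan]
 [-0.008    nan]
 [-0.004    nan]
 [ 0.       nan]
 [ 0.004    nan]
 [ 0.008    nan]
 [ 0.012    nan]
 [ 0.016    nan]]
side 91 rel TCP min [-0.0314 -0.0511] max [ 0.0137 -0.0291]
  back [-0.0289 -0.0319]  2% x [-0.0296 -0.0275 -0.0258]
  arc [[-0.016    nan]
 [-0.012    nan]
 [-0.008    nan]
 [-0.004    nan]
 [ 0.       nan]
 [ 0.004    nan]
 [ 0.008    nan]
 [ 0.012    nan]
 [ 0.016    nan]]mr.py:16: RuntimeWarning: Mean of empty slice.
  sl=[(round(yy,3),p[k&(abs(p[:,1]-yy)<.002),0].mean()) for yy in np.arange(-.016,.017,.004)]
  ret = ret.dtype.type(ret / rcount)
```

```bash
sed -i 's/^    m&=.*/    m\&=(R>1.35*B)\&(R>55)\&(R<G*1.9)/; s/^    n,l,s.*$/    P=np.stack([np.zeros_like(R)]*3,-1)/' mr.py
sed -i 's/^    uv=np.argwhere(m).*$/    uv=np.argwhere(m)[:,::-1]; p=ray(f,uv,zr)-o; ok=(p[:,0]>-.045)\&(p[:,0]<.012)\&(abs(p[:,1])<.034); p=p[ok]/' mr.py; python3 mr.py 1
```

```text
top 34 rel TCP min [-0.0315 -0.0187] max [0.0102 0.0338]
  back [-0.0302  0.0042]  2% x [-0.0315 -0.0314 -0.0314]
  arc [[-0.016      nan]
 [-0.012  -0.0145]
 [-0.008  -0.0235]
 [-0.004  -0.0281]
 [ 0.     -0.0311]
 [ 0.004  -0.0313]
 [ 0.008  -0.0314]
 [ 0.012  -0.0315]
 [ 0.016  -0.0288]]
side 74 rel TCP min [-0.0358 -0.0237] max [0.0062 0.0284]
  back [-0.0336  0.005 ]  2% x [-0.0348 -0.0341 -0.0338]
  arc [[-0.016  -0.0152]
 [-0.012  -0.0236]
 [-0.008  -0.0312]
 [-0.004  -0.0324]
 [ 0.     -0.0336]
 [ 0.004  -0.034 ]
 [ 0.008  -0.0329]
 [ 0.012  -0.0319]
 [ 0.016  -0.0233]]mr.py:16: RuntimeWarning: Mean of empty slice.
  sl=[(round(yy,3),p[k&(abs(p[:,1]-yy)<.002),0].mean()) for yy in np.arange(-.016,.017,.004)]
  ret = ret.dtype.type(ret / rcount)
```

```bash
python3 -m inch '[[0,0,-0.6,0],[0,0,-0.6,0],[0,-0.2,-0.47,0],[0.1,-0.5,0,0],[0.25,-0.85,0,0]]'
python3 -m inch '[[0.25,-0.9,0,0],[0.25,-0.9,0,0],[0.25,-0.9,0,0],[0.25,-0.9,0,0],[0.25,-0.9,0,0]]'
python3 -m inch '[[0.25,-0.9,0,0],[0.25,-0.9,0,0],[0.25,-0.9,0,0],[0.13,-0.5,0,0],[0,-0.28,0,0]]'; python3 st.py .4908 .0158 .205 180.5
python3 -m inch '[[0,0,0,0],[0,0,0,0],[0,0,0,0],[0,0,0,0],[0,0,0,0]]'; python3 st.py .4908 .0158 .205 180.5
```

```text
clock: 28.05
ee_pos: [0.5344, 0.2144, 0.2191]
ee_rot: [-0.002, -0.005, 1.0, 0.0]
ft_force: [0.1, -0.3, -2.5]
finger_gap: 0.0213
clock: 28.68
ee_pos: [0.5035, 0.1006, 0.2191]
ee_rot: [-0.002, -0.004, 1.0, 0.0]
ft_force: [-0.2, -0.2, -1.4]
finger_gap: 0.0212
clock: 29.3
ee_pos: [0.4828, 0.0143, 0.2194]
ee_rot: [-0.002, -0.004, 1.0, 0.0]
ft_force: [-0.2, 0.0, -1.7]
finger_gap: 0.0212
t 29.3 p [0.4828 0.0143 0.2194] yaw -179.52 tilt [-0.0031  0.0006] F [-0.2  0.  -1.7] M [-0.02 -0.03  0.02] gap 0.0212
units xyz [-0.3223  0.0582  0.5749] turn -36.001601218145986
clock: 29.92
ee_pos: [0.4832, 0.0154, 0.2193]
ee_rot: [-0.002, -0.005, 1.0, 0.0]
ft_force: [0.2, 0.3, -1.8]
finger_gap: 0.0212
t 29.93 p [0.4832 0.0154 0.2193] yaw -179.42 tilt [-0.0033  0.0004] F [ 0.2  0.3 -1.8] M [ 0.02 -0.06  0.04] gap 0.0212
units xyz [-0.3055  0.0144  0.5722] turn -35.99233409224837
```

```bash
python3 -m inch '[[-0.15,0.02,0.2,0],[-0.16,0,0.25,0],[0,0,0,0],[0,0,0,0],[0,0,0,0]]'; python3 st.py .4908 .0158 .205 180.5
python3 - <<'E'
from h import *
T=[]
o=bot.get_obs()["ee_pos"]
for c in("top","side"):
    f=bot.grab_frame(c); u,v=proj(f,(.478,.0168,.097)).astype(int); print(c,u,v)
    T.append(cv2.resize(f["pixels"][v-25:v+25,u-25:u+25],(400,400),interpolation=cv2.INTER_CUBIC))
    np.save(f"{c}.npy",f,allow_pickle=True)
    J=np.array([proj(f,np.array([.478,.0168,.1])+e)-proj(f,(.478,.0168,.1)) for e in np.eye(3)*.001]); print("px(tile) per mm x,y,z",J*8)
    print("shaft tip est",(proj(f,(.4733,.0168,.093))-[u-25,v-25])*8)
cv2.imwrite("pics/s1.png",np.hstack(T))
E
```

```text
clock: 30.55
ee_pos: [0.4909, 0.0157, 0.2082]
ee_rot: [-0.002, -0.005, 1.0, 0.0]
ft_force: [0.1, 0.4, -1.2]
finger_gap: 0.0212
t 30.55 p [0.4909 0.0157 0.2082] yaw -179.45 tilt [-0.0031  0.0004] F [ 0.1  0.4 -1.2] M [-0.02 -0.06  0.02] gap 0.0212
units xyz [0.0052 0.0047 0.1292] turn -35.99539214772236
top 265 246
px(tile) per mm x,y,z [[ 0.10563676 -2.80695484]
 [-2.82071662 -0.09160673]
 [-0.05252352 -0.37754697]]
shaft tip est [204.72328421 215.00333818]
side 315 240
px(tile) per mm x,y,z [[-2.43577263 -1.70036885]
 [-2.06571105  1.8365835 ]
 [ 0.14615209 -1.98918367]]
shaft tip est [215.56863378 218.49205172]
```

View pics/s1.png

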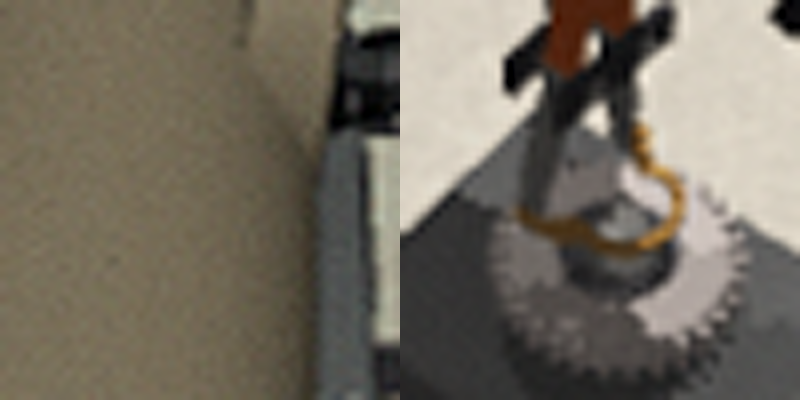

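Run:
```python
from h import *
np.set_printoptions(precision=4,suppress=True)
f=np.load("side.npy",allow_pickle=True).item()
g=bot.grab_frame("side"); f["range_z"]=np.where((f["range_z"]>0)&(g["range_z"]>0),(f["range_z"]+g["range_z"])/2,np.maximum(f["range_z"],g["range_z"]))
W=pts(f); im=f["pixels"].astype(int); B,G,R=im[...,0],im[...,1],im[...,2]
m=np.zeros(R.shape,bool); m[228:250,303:328]=1
br=m&(R>1.35*B)&(R<1.9*G)
for r,c in np.argwhere(br): print((r,c),((c-290)*8+404,(r-215)*8+4),im[r,c],W[r,c])
t=m&~br&(W[...,2]>.084)&(np.hypot(W[...,0]-.472,W[...,1]-.017)<.016)
print("shaft")
for r,c in np.argwhere(t): print((r,c),((c-290)*8+404,(r-215)*8+4),im[r,c],W[r,c])
```

```text
(np.int64(230), np.int64(319)) (np.int64(636), np.int64(124)) [ 66  87 103] [ 0.4853 -0.004   0.1133]
(np.int64(230), np.int64(320)) (np.int64(644), np.int64(124)) [139 172 193] [ 0.5408 -0.0841 -0.0022]
(np.int64(231), np.int64(319)) (np.int64(636), np.int64(132)) [ 35  72 104] [ 0.485  -0.0039  0.1097]
(np.int64(231), np.int64(320)) (np.int64(644), np.int64(132)) [ 77 134 178] [ 0.4834 -0.0059  0.1092]
(np.int64(232), np.int64(319)) (np.int64(636), np.int64(140)) [22 50 75] [ 0.4834 -0.002   0.1087]
(np.int64(232), np.int64(320)) (np.int64(644), np.int64(140)) [ 73 113 143] [ 0.481  -0.003   0.1098]
(np.int64(233), np.int64(319)) (np.int64(636), np.int64(148)) [29 63 94] [0.4802 0.002  0.111 ]
(np.int64(233), np.int64(320)) (np.int64(644), np.int64(148)) [ 75 127 168] [0.4785 0.     0.1105]
(np.int64(234), np.int64(319)) (np.int64(636), np.int64(156)) [42 65 84] [0.4804 0.0014 0.1063]
(np.int64(234), np.int64(320)) (np.int64(644), np.int64(156)) [ 38  77 109] [0.4762 0.0029 0.1111]
(np.int64(234), np.int64(321)) (np.int64(652), np.int64(156)) [117 146 167] [ 0.4757 -0.0006  0.1084]
[... 10217 characters left out ...]
 111] [0.4663 0.0171 0.0925]
(np.int64(247), np.int64(316)) (np.int64(612), np.int64(260)) [73 81 89] [0.4681 0.0263 0.0874]
(np.int64(247), np.int64(319)) (np.int64(636), np.int64(260)) [70 80 87] [0.4627 0.021  0.0871]
(np.int64(247), np.int64(320)) (np.int64(644), np.int64(260)) [79 84 87] [0.4607 0.0195 0.0875]
(np.int64(248), np.int64(316)) (np.int64(612), np.int64(268)) [83 85 86] [0.4674 0.0269 0.0845]
(np.int64(248), np.int64(317)) (np.int64(620), np.int64(268)) [84 86 88] [0.4655 0.0253 0.0846]
(np.int64(248), np.int64(318)) (np.int64(628), np.int64(268)) [88 90 92] [0.4637 0.0235 0.0845]
(np.int64(248), np.int64(319)) (np.int64(636), np.int64(268)) [82 84 86] [0.4618 0.0219 0.0847]
```

```bash
python3 -m inch '[[-0.05,-0.1,0,0],[0,0,0.1,0],[0,0,0.2,0],[0,0,0.15,0],[0,0,0.05,0]]'; python3 st.py
python3 -m inch '[[0,0,0.05,0],[0,0,0.05,0],[0,0,0.05,0],[0,0,0.05,0],[0,0,0,0]]'; python3 st.py
```

```text
clock: 31.32
ee_pos: [0.4918, 0.0133, 0.1951]
ee_rot: [-0.002, -0.005, 1.0, 0.0]
ft_force: [-0.4, 0.4, -1.7]
finger_gap: 0.0213
t 31.32 p [0.4918 0.0133 0.1951] yaw -179.45 tilt [-0.004   0.0005] F [-0.4  0.4 -1.7] M [-0.02  0.04  0.06] gap 0.0213
clock: 31.95
ee_pos: [0.4921, 0.0132, 0.1905]
ee_rot: [-0.002, -0.005, 1.0, 0.0]
ft_force: [1.2, -0.4, -1.8]
finger_gap: 0.0212
t 31.95 p [0.4921 0.0132 0.1905] yaw -179.45 tilt [-0.0034  0.0004] F [ 1.2 -0.4 -1.8] M [-0.01 -0.01 -0.04] gap 0.0212
```

```bash
cat > al.py <<'E'
from h import *
from scipy.optimize import least_squares
np.set_printoptions(precision=4,suppress=True)
o=bot.get_obs()["ee_pos"]; zt=o[2]-.107+.003
f=bot.grab_frame("side"); W=pts(f); im=f["pixels"].astype(int); B,G,R=im[...,0],im[...,1],im[...,2]
loc=np.hypot(W[...,0]-.473,W[...,1]-.017)<.026
br=loc&(R>1.35*B)&(R<1.9*G)&(abs(W[...,2]-zt)<.0035)
p=W[br]; print("ring n",len(p),"z",np.median(p[:,2]),zt)
for xx in np.arange(.452,.478,.003):
    k=abs(p[:,0]-xx)<.0015; 
    if k.any(): print(round(xx,3),np.sort(np.round(p[k,1]*1e3,1)))
t=loc&~br&(W[...,2]>.0905)&(W[...,2]<.097)&(abs(R-B)<25); q=W[t]
print("tip n",len(q),q.mean(0),(q.min(0)+q.max(0))/2,q.min(0),q.max(0))
E
python3 al.py
```

```text
ring n 62 z 0.08777859108507496 0.08647965962176195
0.452 [13.4 17.5]
0.455 [14.4 19.4 19.8 20.8 23.1 25.6]
0.458 [ 4.   8.5 11.9 21.  24.3 25.  28.1 30.5]
0.461 [-0.4  0.9  3.9  4.7 11.5 16.5 22.1 28.3 29.5 32.2]
0.464 [-1.9  0.7 32.3 32.7 33.4]
0.467 [-0.5  1.7 27.1 31.8 34.6]
0.47 [-2.2 -0.9  1.4 32.9 34.5]
0.473 [-2.6  0.8 27.5 30.5 34.6 36. ]
0.476 [-3.6 -2.2  0.7 27.1 31.3 37.3]
tip n 30 [0.4727 0.0175 0.0927] [0.4748 0.0172 0.0936] [ 0.4632 -0.003   0.0906] [0.4865 0.0374 0.0965]
```

```bash
python3 -m inch '[[-0.03,0,0.04,0],[0,0,0.04,0],[0,0,0.04,0],[0,0,0.04,0],[0,0,0,0]]'; python3 st.py
python3 -m inch '[[0,0,0.04,0],[0,0,0.04,0],[0,0,0.02,0],[0,0,0,0],[0,0,0,0]]'; python3 st.py
```

```text
clock: 32.62
ee_pos: [0.4928, 0.0132, 0.1865]
ee_rot: [-0.002, -0.005, 1.0, 0.0]
ft_force: [-0.8, -0.6, -1.0]
finger_gap: 0.0212
t 32.62 p [0.4928 0.0132 0.1865] yaw -179.45 tilt [-0.0034  0.0004] F [-0.8 -0.6 -1. ] M [-0.   -0.01 -0.02] gap 0.0212
clock: 33.25
ee_pos: [0.493, 0.0132, 0.1843]
ee_rot: [-0.001, -0.005, 1.0, 0.0]
ft_force: [0.1, -0.3, 0.9]
finger_gap: 0.0211
t 33.25 p [0.493  0.0132 0.1843] yaw -179.45 tilt [-0.0028  0.0003] F [ 0.1 -0.3  0.9] M [-0.01  0.02 -0.06] gap 0.0211
```

```bash
python3 -m inch '[[0,0,0.06,0],[0,0,0.06,0],[0,0,0.06,0],[0,0,0.06,0],[0,0,0,0]]'; python3 st.py
python3 -m inch '[[0,0,0.03,0],[0,0,0.03,0],[0,0,0.03,0],[0,0,0,0],[0,0,0,0]]'; python3 st.py
```

```text
clock: 33.88
ee_pos: [0.4929, 0.0132, 0.1781]
ee_rot: [-0.001, -0.005, 1.0, 0.0]
ft_force: [-0.0, 0.4, 2.0]
finger_gap: 0.0212
t 33.88 p [0.4929 0.0132 0.1781] yaw -179.45 tilt [-0.003   0.0004] F [-0.   0.4  2. ] M [ 0.07  0.07 -0.06] gap 0.0212
clock: 34.5
ee_pos: [0.4929, 0.0132, 0.1759]
ee_rot: [-0.002, -0.005, 1.0, 0.0]
ft_force: [-0.6, 0.2, 4.0]
finger_gap: 0.0213
t 34.5 p [0.4929 0.0132 0.1759] yaw -179.45 tilt [-0.0031  0.0003] F [-0.6  0.2  4. ] M [ 0.02  0.01 -0.  ] gap 0.0213
```

```bash
python3 -m inch '[[0,0,0.03,0],[0,0,0.01,0],[0,0,0,0],[0,0,0,0],[0,0,0,0]]'; python3 st.py
```

```text
clock: 35.12
ee_pos: [0.493, 0.0133, 0.1751]
ee_rot: [-0.001, -0.005, 1.0, 0.0]
ft_force: [0.5, -0.4, 5.7]
finger_gap: 0.021
t 35.12 p [0.493  0.0133 0.1751] yaw -179.45 tilt [-0.0025  0.0004] F [ 0.5 -0.4  5.7] M [ 0.06  0.09 -0.04] gap 0.021
```

```bash
python3 -m inch '[[0,0,0.03,0],[0,0,0,0],[0,0,0,0],[0,0,0,0],[0,0,0,0]]'; python3 st.py
```

```text
clock: 35.75
ee_pos: [0.4934, 0.0133, 0.175]
ee_rot: [-0.001, -0.005, 1.0, 0.0]
ft_force: [-0.7, 0.3, 8.7]
finger_gap: 0.0211
t 35.75 p [0.4934 0.0133 0.175 ] yaw -179.45 tilt [-0.0014  0.0003] F [-0.7  0.3  8.7] M [0.06 0.13 0.01] gap 0.0211
```

```bash
python3 -m inch '[[0,0,0.01,0],[0,0,0,0],[0,0,0,0],[0,0,0,0],[0,0,0,0]]' 0.35; python3 st.py
python3 -m inch '[[0,0,0.015,0],[0,0,0.01,0],[0,0,0,0],[0,0,0,0],[0,0,0,0]]' 0.43; python3 st.py
```

```text
clock: 36.38
ee_pos: [0.4936, 0.0126, 0.1746]
ee_rot: [-0.001, -0.005, 1.0, -0.001]
ft_force: [0.0, -1.1, 7.9]
finger_gap: 0.0302
t 36.38 p [0.4936 0.0126 0.1746] yaw -179.47 tilt [-0.0013 -0.0012] F [ 0.  -1.1  7.9] M [-0.48 -0.01 -0.11] gap 0.0302
clock: 37.0
ee_pos: [0.4935, 0.013, 0.1739]
ee_rot: [-0.001, -0.005, 1.0, -0.0]
ft_force: [-0.3, 0.5, 7.5]
finger_gap: 0.0367
t 37.0 p [0.4935 0.013  0.1739] yaw -179.46 tilt [-0.0014 -0.0002] F [-0.3  0.5  7.5] M [-0.06  0.01 -0.03] gap 0.0367
```

Forces steady; continuing the release while following down.

```bash
python3 -m inch '[[0,0,0.04,0],[0,0,0.02,0],[0,0,0,0],[0,0,0,0],[0,0,0,0]]' 0.52; python3 st.py
python3 -m inch '[[0,0,0.05,0],[0,0,0.04,0],[0,0,0,0],[0,0,0,0],[0,0,0,0]]' 0.61; python3 st.py
```

```text
clock: 37.62
ee_pos: [0.4938, 0.013, 0.1724]
ee_rot: [-0.0, -0.005, 1.0, -0.0]
ft_force: [0.0, 0.3, 7.8]
finger_gap: 0.0446
t 37.62 p [0.4938 0.013  0.1724] yaw -179.45 tilt [-0.0009 -0.0001] F [0.  0.3 7.8] M [-0.08 -0.24 -0.01] gap 0.0446
clock: 38.25
ee_pos: [0.4936, 0.0128, 0.1701]
ee_rot: [-0.001, -0.005, 1.0, -0.0]
ft_force: [-0.0, -1.9, 7.8]
finger_gap: 0.0522
t 38.25 p [0.4936 0.0128 0.1701] yaw -179.46 tilt [-0.0013 -0.0006] F [-0.  -1.9  7.8] M [-0.4  -0.27  0.01] gap 0.0522
```

```bash
python3 -m inch '[[0,0,0.07,0],[0,0,0.06,0],[0,0,0,0],[0,0,0,0],[0,0,0,0]]' 0.71; python3 st.py
python3 - <<'E'
from h import *
f=bot.grab_frame("side"); u,v=proj(f,(.478,.0168,.08)).astype(int)
cv2.imwrite("pics/g1.png",cv2.resize(f["pixels"][v-25:v+25,u-25:u+25],(500,500),interpolation=cv2.INTER_CUBIC))
E
```

```text
clock: 38.88
ee_pos: [0.4934, 0.0132, 0.1668]
ee_rot: [-0.001, -0.005, 1.0, 0.0]
ft_force: [0.1, -0.7, 8.2]
finger_gap: 0.0605
t 38.88 p [0.4934 0.0132 0.1668] yaw -179.45 tilt [-0.0017  0.0002] F [ 0.1 -0.7  8.2] M [-0.11 -0.21  0.03] gap 0.0605
```

View pics/g1.png

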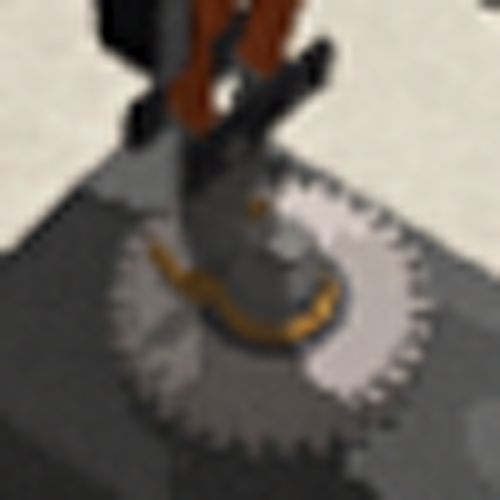

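```bash
python3 -m inch '[[0,0,-0.05,0],[0,0,-0.05,0],[0,0,-0.05,0],[0,0,-0.05,0],[0,0,0,0]]'; python3 st.py
python3 -m inch '[[0,0,-0.1,0],[0,0,-0.1,0],[0,0,-0.1,0],[0,0,-0.1,0],[0,0,0,0]]'; python3 st.py
```

```text
clock: 39.55
ee_pos: [0.4918, 0.0135, 0.1704]
ee_rot: [-0.003, -0.005, 1.0, 0.0]
ft_force: [1.1, -0.7, -0.2]
finger_gap: 0.0606
t 39.55 p [0.4918 0.0135 0.1704] yaw -179.44 tilt [-0.0056  0.001 ] F [ 1.1 -0.7 -0.2] M [ 0.06 -0.01 -0.04] gap 0.0606
clock: 40.17
ee_pos: [0.493, 0.0132, 0.1815]
ee_rot: [-0.001, -0.005, 1.0, 0.0]
ft_force: [0.4, -0.2, -1.6]
finger_gap: 0.0606
t 40.17 p [0.493  0.0132 0.1815] yaw -179.45 tilt [-0.0027  0.0003] F [ 0.4 -0.2 -1.6] M [-0.02  0.02  0.03] gap 0.0606
```

```bash
python3 -m inch '[[0,0,-0.6,0],[0,0,-0.6,0],[0,0,-0.5,0],[0,0,0,0.555],[-0.04,-0.5,0,0]]'
python3 -m inch '[[-0.04,-0.9,0,0],[-0.04,-0.9,0,0],[-0.04,-0.9,0,0],[-0.04,-0.9,0,0],[-0.04,-0.9,0,0]]'
python3 -m inch '[[-0.04,-0.9,0,0],[-0.04,-0.9,0,0],[-0.04,-0.9,0,0],[-0.03,-0.6,0,0],[0,0,0,0]]'; python3 st.py .4846 -.1964 .111 175
python3 - <<'E'
from h import *
np.set_printoptions(precision=4,suppress=True)
T=[]
for c in("top","side"):
    f=bot.grab_frame(c); u,v=proj(f,(.478,.0168,.08)).astype(int)
    T.append(cv2.resize(f["pixels"][v-20:v+20,u-20:u+20],(400,400),interpolation=cv2.INTER_CUBIC))
    W=pts(f); X,Y,Z=np.moveaxis(W,-1,0); r=np.hypot(X-.4725,Y-.0168)
    g=(r>.027)&(r<.036); print(c,"gear top",np.median(Z[g]),"case",np.median(Z[(abs(X-.473)<.06)&(abs(Y-.017)<.045)&(r>.048)]))
    im=f["pixels"].astype(int); b=(r<.036)&(im[...,2]>1.35*im[...,0])&(im[...,2]<1.9*im[...,1]); p=W[b]
    print(len(p),p.min(0),p.max(0),"z",np.percentile(p[:,2],[10,50,90]))
    for s in(1,-1):
        k=(p[:,0]>.489)&(s*(p[:,1]-.0168)>0); print("lug",s,k.sum(),p[k].mean(0) if k.any() else "")
cv2.imwrite("pics/g2.png",np.hstack(T))
E
```

```text
clock: 40.8
ee_pos: [0.4932, 0.0007, 0.2246]
ee_rot: [-0.001, 0.042, 0.999, 0.0]
ft_force: [0.1, 0.0, -0.9]
finger_gap: 0.0608
clock: 41.42
ee_pos: [0.4878, -0.1133, 0.2238]
ee_rot: [-0.002, 0.043, 0.999, 0.0]
ft_force: [0.7, -1.1, -0.7]
finger_gap: 0.0606
clock: 42.05
ee_pos: [0.4844, -0.1955, 0.2236]
ee_rot: [-0.002, 0.044, 0.999, 0.0]
ft_force: [0.7, 0.9, -1.8]
finger_gap: 0.0609
t 42.05 p [ 0.4844 -0.1955  0.2236] yaw 174.93 tilt [-0.0033  0.0005] F [ 0.7  0.9 -1.8] M [ 0.02 -0.04  0.03] gap 0.0609
units xyz [-0.0254 -0.0375  4.504 ] turn -0.006800926444640254
top gear top 0.07220667970205552 case 0.045583464596261614
78 [0.4579 0.0015 0.0681] [0.5042 0.0346 0.0886] z [0.0715 0.0761 0.0816]
lug 1 14 [0.4962 0.0317 0.0769]
lug -1 13 [0.4966 0.0041 0.0776]
side gear top 0.07095101354713196 case 0.04464707730094053
69 [ 0.4565 -0.0032  0.0704] [0.5012 0.0344 0.0843] z [0.0732 0.0764 0.0799]
lug 1 14 [0.494  0.0293 0.0764]
lug -1 11 [0.4947 0.0016 0.0771]
```

View pics/g2.png

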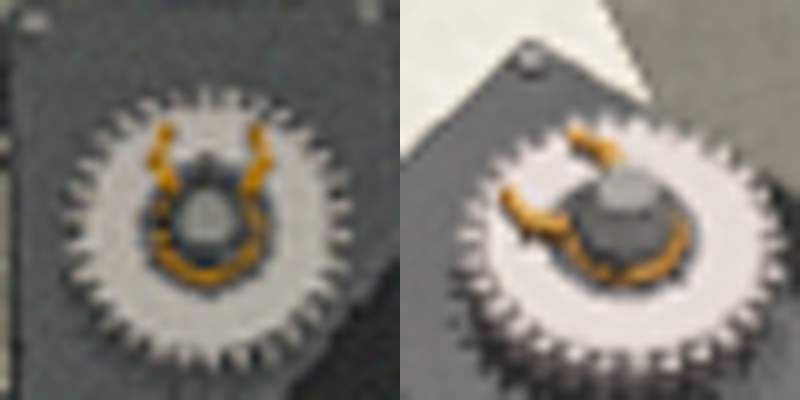

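```bash
python3 -m inch '[[-0.02,-0.04,0.5,0],[0,0,0.7,0],[0,0,0.7,0],[0,0,0.4,0],[0,0,0,0]]'; python3 st.py .4846 -.1964 .111 175
python3 -m inch '[[0,0,0.2,0],[0,0,0.2,0],[0,0,0.2,0],[0,0,0,0],[0,0,0,0]]'; python3 st.py .4846 -.1964 .111 175
```

```text
clock: 42.78
ee_pos: [0.4843, -0.1946, 0.1652]
ee_rot: [-0.002, 0.043, 0.999, 0.001]
ft_force: [0.6, -0.4, -1.9]
finger_gap: 0.0608
t 42.77 p [ 0.4843 -0.1946  0.1652] yaw 175.04 tilt [-0.0049  0.0015] F [ 0.6 -0.4 -1.9] M [ 0.01 -0.06 -0.02] gap 0.0608
units xyz [-0.0306 -0.0741  2.1662] turn 0.004411200070566679
clock: 43.4
ee_pos: [0.4848, -0.1954, 0.1512]
ee_rot: [-0.002, 0.044, 0.999, 0.0]
ft_force: [-0.4, 0.4, -1.5]
finger_gap: 0.0611
t 43.4 p [ 0.4848 -0.1954  0.1512] yaw 175.0 tilt [-0.0031  0.0003] F [-0.4  0.4 -1.5] M [-0.02  0.04  0.03] gap 0.0611
units xyz [ 0.0014 -0.0397  1.6099] turn -0.00040916504370045457
```

```bash
python3 -m inch '[[0,-0.04,0.3,0],[0,0,0.4,0],[0,0,0.4,0],[0,0,0.25,0],[0,0,0,0]]'; python3 st.py .4846 -.1964 .111 175
python3 -m inch '[[0,0,0.1,0],[0,0,0.06,0],[0,0,0.04,0],[0,0,0.03,0],[0,0,0,0]]'; python3 st.py .4846 -.1964 .111 175
```

```text
clock: 44.02
ee_pos: [0.4841, -0.196, 0.1166]
ee_rot: [-0.002, 0.044, 0.999, 0.0]
ft_force: [0.2, 0.9, -1.3]
finger_gap: 0.0606
t 44.02 p [ 0.4841 -0.196   0.1166] yaw 175.0 tilt [-0.0045  0.0011] F [ 0.2  0.9 -1.3] M [ 0.02 -0.03 -0.06] gap 0.0606
units xyz [-0.0222 -0.0125  0.2247] turn 0.00026615372572678095
clock: 44.65
ee_pos: [0.4846, -0.1963, 0.1117]
ee_rot: [-0.002, 0.044, 0.999, 0.0]
ft_force: [0.1, -0.8, -1.6]
finger_gap: 0.0608
t 44.65 p [ 0.4846 -0.1963  0.1117] yaw 175.0 tilt [-0.0032  0.0004] F [ 0.1 -0.8 -1.6] M [ 0.01 -0.06 -0.  ] gap 0.0608
units xyz [-0.0022 -0.0027  0.0262] turn -7.903428934241674e-05
```

```bash
python3 -m inch '[[0,0,0.03,0],[0,0,0.03,0],[0,0,0.02,0],[0,0,0,0],[0,0,0,0]]'; python3 st.py .4846 -.1964 .111 175
```

```text
clock: 45.28
ee_pos: [0.4846, -0.1963, 0.1097]
ee_rot: [-0.002, 0.044, 0.999, 0.0]
ft_force: [0.6, 0.0, -1.7]
finger_gap: 0.0606
t 45.27 p [ 0.4846 -0.1963  0.1097] yaw 175.0 tilt [-0.0032  0.0004] F [ 0.6  0.  -1.7] M [ 0.    0.04 -0.01] gap 0.0606
units xyz [-0.0014 -0.0021 -0.0532] turn 6.247140859443334e-05
```

```bash
python3 -m inch '[[0,0,0.03,0],[0,0,0.02,0],[0,0,0,0],[0,0,0,0],[0,0,0,0]]'; python3 st.py .4846 -.1964 .111 175
```

```text
clock: 45.9
ee_pos: [0.485, -0.1964, 0.1089]
ee_rot: [-0.001, 0.044, 0.999, -0.0]
ft_force: [0.8, 1.7, 5.0]
finger_gap: 0.0608
t 45.9 p [ 0.485  -0.1964  0.1089] yaw 175.01 tilt [-0.0022  0.0001] F [0.8 1.7 5. ] M [ 0.24 -0.02  0.  ] gap 0.0608
units xyz [ 0.0157 -0.0009 -0.0841] turn 0.0006372816697819417
```

```bash
python3 -m inch '[[0,0,0,0],[0,0,0,0],[0,0,0,0],[0,0,0,0],[0,0,0,0]]' 0.78; python3 st.py
python3 -m inch '[[0,0,0,0],[0,0,0,0],[0,0,0,0],[0,0,0,0],[0,0,0,0]]' 1; python3 st.py
python3 -m inch '[[0,0,-0.3,0],[0,0,-0.6,0],[0,0,-0.9,0],[0,0,-0.9,0],[0,0,-0.9,0]]'
python3 -m inch '[[0,0,-0.9,0],[0,0.9,0,0],[0,0.9,0,0],[0,0.9,0,0],[0,0.9,0,0]]'
python3 -m inch '[[0,0.9,0,0],[0,0.9,0,0],[0,0,0,0],[0,0,0,0],[0,0,0,0]]'; python3 st.py
sed -e 's/pics\/m1/pics\/f/' m1.py > m1f.py; python3 m1f.py | grep -E "==|orange|foot|case"
```

```text
clock: 46.52
ee_pos: [0.4845, -0.1964, 0.1083]
ee_rot: [-0.002, 0.044, 0.999, 0.0]
ft_force: [-0.3, 0.2, 0.6]
finger_gap: 0.0668
t 46.52 p [ 0.4845 -0.1964  0.1083] yaw 174.99 tilt [-0.0033  0.0004] F [-0.3  0.2  0.6] M [ 0.03 -0.03 -0.06] gap 0.0668
clock: 47.15
ee_pos: [0.4846, -0.1963, 0.1084]
ee_rot: [-0.002, 0.044, 0.999, 0.0]
ft_force: [0.1, 0.3, -0.5]
finger_gap: 0.0857
t 47.15 p [ 0.4846 -0.1963  0.1084] yaw 175.0 tilt [-0.0032  0.0004] F [ 0.1  0.3 -0.5] M [0.01 0.04 0.  ] gap 0.0857
clock: 47.78
ee_pos: [0.4851, -0.1965, 0.2005]
ee_rot: [-0.001, 0.044, 0.999, -0.0]
ft_force: [0.4, 0.2, 0.0]
finger_gap: 0.0854
clock: 48.4
ee_pos: [0.4931, -0.1061, 0.2223]
ee_rot: [-0.001, 0.044, 0.999, -0.0]
ft_force: [-0.5, 0.7, -0.2]
finger_gap: 0.0856
clock: 49.02
ee_pos: [0.4968, -0.0626, 0.2212]
ee_rot: [-0.001, 0.044, 0.999, -0.0]
ft_force: [-0.4, -0.0, 0.0]
finger_gap: 0.0853
t 49.02 p [ 0.4968 -0.0626  0.2212] yaw 174.95 tilt [-0.0028  0.0001] F [-0.4 -0.   0. ] M [0.04 0.   0.01] gap 0.0853
== topm1f.py:13: RuntimeWarning: Mean of empty slice.
  uv=np.argwhere(br)[:,::-1]; print("br
[... 428 characters left out ...]
  n=cv2.undistortPoints(np.array(uv,float).reshape(-1,1,2),f["mtx"],np.array([f["k1"],0,0,0.])).reshape(-1,2)
      ~~~~~~~~~~~~~~~~~~~^^^^^^^^^^^^^^^^^^^^^^^^^^^^^^^^^^^^^^^^^^^^^^^^^^^^^^^^^^^^^^^^^^^^^^^^
cv2.error: OpenCV(4.12.0) /io/opencv/modules/calib3d/src/undistort.dispatch.cpp:347: error: (-215:Assertion failed) CV_IS_MAT(_src) && CV_IS_MAT(_dst) && (_src->rows == 1 || _src->cols == 1) && (_dst->rows == 1 || _dst->cols == 1) && _src->cols + _src->rows - 1 == _dst->rows + _dst->cols - 1 && (CV_MAT_TYPE(_src->type) == CV_32FC2 || CV_MAT_TYPE(_src->type) == CV_64FC2) && (CV_MAT_TYPE(_dst->type) == CV_32FC2 || CV_MAT_TYPE(_dst->type) == CV_64FC2) in function 'cvUndistortPointsInternal'
```

Run:
```python
from h import *
np.set_printoptions(precision=4,suppress=True)
f=bot.grab_frame("side"); save(f,"f1",(80,380,180,480),2)
W=pts(f); X,Y,Z=np.moveaxis(W,-1,0); im=f["pixels"].astype(int); R,G,B=im[...,2],im[...,1],im[...,0]
og=(abs(X-.48)<.06)&(abs(Y+.2)<.06)&(R>B+60)&(R>G+40)
print("orange",og.sum(),rect(W[og][:,:2]),np.percentile(Z[og],[5,50,95]))
r=np.hypot(X-.4725,Y-.0168); g=(r>.027)&(r<.036); print("gear",np.median(Z[g]))
```

```text
orange 166 (array([ 0.4827, -0.1931]), array([61.0341, 28.7666]), 84.86095428466797) [0.0836 0.1255 0.14  ]
gear 0.5235526134635539
```

View pics/f1.png

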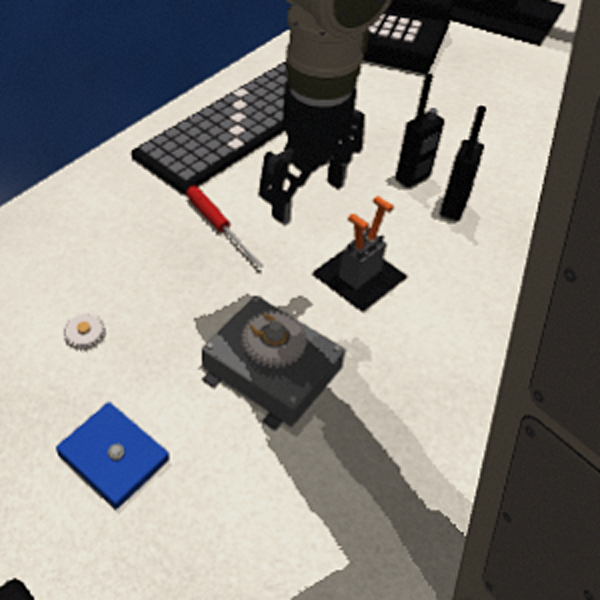

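Run:
```python
from h import *
np.set_printoptions(precision=4,suppress=True)
f=bot.grab_frame("side"); W=pts(f); X,Y,Z=np.moveaxis(W,-1,0); im=f["pixels"].astype(int); R,G,B=im[...,2],im[...,1],im[...,0]
og=(abs(X-.48)<.06)&(abs(Y+.2)<.06)&(R>B+60)&(R>G+40)&(Z>.12); w=W[og]; 
for k in(w[:,1]>-.195,w[:,1]<=-.195): print(k.sum(),w[k].mean(0),np.percentile(w[k],[5,95],0),np.sort(w[k][:,2])[-8:])
```

```text
45 [ 0.4837 -0.1666  0.1347] [[ 0.4723 -0.1719  0.1225]
 [ 0.4966 -0.1624  0.1391]] [0.1384 0.1385 0.1388 0.1388 0.139  0.1391 0.1393 0.1402]
48 [ 0.4802 -0.2181  0.1343] [[ 0.4673 -0.224   0.1229]
 [ 0.4924 -0.2131  0.1388]] [0.1382 0.1382 0.1383 0.1387 0.1387 0.1389 0.1393 0.14  ]
```

Both grip bars are level at 0.139 m, so the pliers stand upright and seated. Handing the job in.

```bash
python3 -c "
from workcell import bot
print(bot.close_job(), bot.get_obs()['clock'])"
```

```text
the job is handed in; nothing more can be done
the job is handed in; nothing more can be done
```

I refitted the ring in the shaft groove, put the pliers back in their holder and handed the job in at about 49 s of robot time. No verdict was reported.

**What I did:** I took the pliers out and spread the ring off its stand. I lowered it over the shaft and pressed the gear to its stop with about 10 N. I then let the ring close while following down so the gear stayed pressed.

**Last checks:**
- **Ring:** it sits closed round the shaft, with its lug centres about 27.7 mm apart. They measured 28.4 to 29.4 mm when it lay closed on the stand.
- **Gear:** after the pliers were lifted, the gear top was at about 71.5 mm. That is 6 mm below its free height of about 78 mm, so the ring holds it down.
- **Pliers:** both grip bars are level at 0.139 m, so the pliers stand upright. They sit about 3–4 mm towards +y from where they started, within the pocket's play.
- **Other things on the desk:** in the last side view the screwdriver, spare gear and radios look unmoved. I did not measure them again, and the mug and mouse were not properly in that view.

**What went wrong:**
- **Joint limit:** early on, the last joint reached its limit while I carried the pliers and tilted the tool by about 5°. I removed the tilt before going near the ring, which cost about 12 s.
- **Failed last checks:** my first final-check script crashed. A last gear reading was also useless because the arm blocked the camera, so the gear height above is the one taken just after I lifted the pliers off.

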